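# Load the heel press, snap its cover shut and tread the pedal

## Robot

A 6-joint arm with a two-finger parallel gripper is mounted at the origin on the work surface. World frame = base frame: x ahead of the robot, y to its left, z up, the work surface at z = 0. Lengths are in m, angles in degrees, forces in N, time in s.
With the tool pointing down it reaches from about 0.325 to 0.85 m from the base axis. Payload 15.5 kg.
Tool frame: the origin (TCP) lies midway between the tips of the shut fingers; the grasp point (between the pads) lies 19 mm behind it; z points along the fingers, y is the line along which they close (so a half turn about z gives the same grasp; the last joint's range is limited). The gripper opens to 91 mm and grips with 3 to 60 N. Pads are 32 mm wide; open, the fingers measure 118 mm over their backs; the gripper's body (76 mm by 178 mm) begins 60 mm behind the grasp point.
Start: joints at [62.538, 28.281, 77.091, -0, 74.628, -5.472], TCP at [0.234, 0.58, 0.18] pointing down, gripper open.
Joint ranges: [-166.48, 166.48], [-47.26, 123.95], [12.59, 153.08], [-70.14, 250.14], [6.76, 159.57], [-176.63, 176.63]. Speed limits (degrees/s): [108.29, 108.29, 147.25, 172.46, 172.46, 172.46].

## Interface

Orientations are given as a 3x3 rotation matrix whose columns are the frame's x, y, z axes.
In Python, from bench import ctrl gives the robot as it stands. The module is installed in compiled form; this text tells all that it offers. Calls block until the motion is done:
- ctrl.goto(position, orientation): joint-space move of the TCP to a pose.
- ctrl.move_l(position, vel=0.15, ori=None, contact_N=None): straight line of the TCP; ori=None keeps the orientation; vel is the mean speed in m/s. With contact_N (N) it stops when the force on the tool has changed by that much, and returns True; else False.
- ctrl.movej(angles): joint-space move.
- ctrl.command_gripper(opening): opening from 0.0 (shut) to 1.0 (fully open); the grip force is fixed at half the most; returns when the fingers have stopped.
- ctrl.sleep(seconds).
- ctrl.ik(position, orientation): joint angles nearest the present ones, or None.
- ctrl.read_camera(name): name is "scene" or "top" or "wrist"; returns the picture (480x640x3 uint8, blue, green, red); there is no depth.
- ctrl.camera_params(name): a dict with "fx", "fy", "cx", "cy" (pixels), "pose" (4x4, takes a point from camera to world coordinates); the wrist camera has in their place "T_tool_cam" (4x4, takes a point from camera to tool coordinates, whose origin is the TCP and whose axes are the flange's). Camera axes: x right, y up, looking along -z (the intrinsics and any distortion apply to the point x, -y, -z); pixel columns grow to the right and rows downward; lengths in m; the calibration is good to about 2 mm. A picture is of the moment at which its call begins: read the wrist's pose just before it. camera_params takes no time and is no camera call.
A pose or a line that the arm cannot do raises ctrl.MotionError and nothing moves.
- ctrl.sign_off(): hands the job in; it is judged then, once.
Readings, each from a call of its own:
- ctrl.current_t(): time.
- ctrl.current_q(): joint angles.
- ctrl.current_dq(): joint speeds.
- ctrl.current_effort(): joint torques, N m.
- ctrl.current_tool_pos(): TCP position.
- ctrl.current_eef_rot(): TCP orientation.
- ctrl.current_contact_force(): force on the tool from outside, world axes, zero at the start.
- ctrl.current_wrist_torque(): the same for the moment, N m.
- ctrl.current_grip_width(): opening from 0.0 (shut) to 1.0 (fully open).
- ctrl.current_grasp_force(): force on a finger pad.
Only numpy, scipy, OpenCV 4.12 (cv2) and the standard library are available. Lean on these libraries where they do the work, as an engineer would, in place of code of your own. Each camera call takes 0.05 s, during which the arm holds its last target. There are 200 camera calls.

## Task

Load the pale wooden heel block flat into the brass nest of the blue press, round end towards the cover's hinge, and let go of it; then swing the cover down until it snaps fully shut. Only then press the pedal right down to its stop, hold it there for about one second and let it come back up. Leave everything else on the bench where it stands.

Things in the scene. Friction and masses are not known exactly. Their poses are not given: they have to be found in the camera images.
- press: Blue bench heel press, fixed. Base plate 240 (x) x 300 (y) x 30 mm; origin at the centre of its underside, z up. In its own frame the nest and the hinged cover over it are on the +y half, the pedal on the -y half; both hinges are at the +x side. Between the hinges stands an orange-topped rod (90 mm above the bench) that sinks as the pedal is pressed.
- nest (a point): Centre of the nest's floor, on the anvil, 55 mm above the bench. The nest is a shallow rectangular tray of brass fences 8 mm high and 6 mm thick, inside 70 mm along the press's x and 57 mm along its y; it lies 105 mm from the cover's hinge axis. Axes as the press.
- nest_back (a point): Point on the nest's floor 28 mm from its centre towards the cover's hinge (press +x); the round end of the heel block lies here when loaded.
- cover_hinge (a point): Middle of the cover's hinge axis, 99 mm above the bench; the axis runs along the press's y. Axes as the press.
- cover_front (a point): Centre of the red grip bar (14 mm thick, 90 mm long) at the cover's free edge, 172 mm from the hinge axis. The cover is an aluminium plate 90 mm wide, 12 mm thick; its mid-plane holds the hinge axis and this bar. On its outer face a dark cylinder 48 mm across stands 22 mm proud, 105 mm from the hinge axis.
- cover (a joint): Cover angle, rad: 0 shut (level), 1.57 straight up. Starts at 1.35 to 1.6 and stays where left by friction. Over the last 0.1 rad a nub on its edge must be pressed (about 6 N) past a sprung ball, which then holds it shut; the ball sits in a post (16 x 14 mm, top 115 mm above the bench) just outside the cover's +y edge, near the bar.
- pedal_tread (a point): Point on top of the pedal's black ribbed tread, on its midline, 135 mm from the pedal's hinge axis; it moves with the pedal. The pedal is a plate 170 mm long (along the press's x), 75 mm wide, hinged at the press's +x side 48 mm above the bench; its free end rises towards the press's -x, at rest 0.28 rad up from level.
- pedal (a joint): Pedal angle, rad: 0 released (raised), 0.24 at its stop. A spring raises it; about 13 N at the tread holds it at the stop.
- mat: Green cutting mat, 250 x 230 x 3 mm, fixed; origin at the centre of its underside. The heel blocks, jar and bottle stand on it.
- heel: The pale wooden heel block, D-shaped from above: 62 mm long along its x, 50 mm wide along y, 32 mm tall, flat end at x = -31 mm, round end at x = +31 mm. Origin at the centre of its underside, z up.
- heel_round (a point): Point at the underside of the wooden heel block, 28 mm from its origin towards its round end.
- heel_rubber: Bystander: black rubber heel block; same shape as the wooden heel block. Origin at the underside.
- heel_leather: Bystander: red-brown heel block; same shape as the wooden heel block. Origin at the underside.
- rivet_jar: Bystander: glass rivet jar, 40 mm across, 60 mm tall. Origin at the underside.
- glue: Bystander: yellow glue bottle, 44 mm across, 120 mm tall. Origin at the underside.
- tack_tin: Bystander: brass-coloured tin on the press's base, 34 mm across, 40 mm tall. Origin at the underside.
There are look-alikes about, which are no part of the job. What is shaped like the heel but green, pink or purple is not meant.

How it is judged (in metres and radians):
On the way, in this order (a step that is already met when the one before it is completed fails the run):
1. the wooden heel block lies flat in the nest, round end towards the hinge, released, with the cover still open (horizontal distance between heel and nest below 0.008 m and horizontal distance between heel_round and nest_back below 0.013 m and z of heel in the frame of nest between -0.004 and 0.004 m and angle between heel's own z axis and vertical below 0.1 rad and contact force between the fingers and heel below 0.3 N and value of joint cover above 0.8 rad), for 0.2 s.
2. the cover is snapped shut over the block (horizontal distance between heel and nest below 0.008 m and horizontal distance between heel_round and nest_back below 0.013 m and z of heel in the frame of nest between -0.004 and 0.004 m and angle between heel's own z axis and vertical below 0.1 rad and value of joint cover below 0.03 rad), for 0.2 s.
3. the pedal is held at its stop for 0.7 s with the cover shut (value of joint pedal above 0.222 rad and value of joint cover below 0.04 rad), for 0.7 s.
At the end, for the whole second after the job is handed in: The wooden heel block rests flat in the nest (within 8 mm of its centre, round end towards the hinge), the cover is shut (under 0.03 rad) and the pedal is back up (under 0.03 rad) (all of step 2 and value of joint pedal below 0.03 rad and linear speed of heel below 0.02 m/s); the robot touches nothing.
It fails at once if the pedal is pressed (over 0.1 rad) while the cover is not shut (over 0.06 rad) (value of joint pedal above 0.1 rad and value of joint cover above 0.06 rad).
It fails at once if a bystander is pushed more than 25 mm (distance of any of heel_rubber, heel_leather, rivet_jar, glue, tack_tin from where it was at the start of the episode above 0.025 m).
It fails at once if a bystander is knocked over (angle between any of heel_rubber, heel_leather, rivet_jar, glue, tack_tin's own z axis and vertical above 0.5 rad).
It also fails if it takes over 64 s, if anything falls off the work surface, if the arm or the gripper's body presses on something with over 40 N, if the wrist force passes 120 N, or if a joint passes its speed limit or range.

## Working session

There is one attempt and no reset: what is moved stays moved. The work goes in short steps, each a Python script; the robot and the scene stay as the last script left them, time stands still between calls to the robot, and variables do not carry over. Pictures are saved under pics/ and viewed, at most 10 in all, crops included, and the job is handed in when it is done.

```bash
mkdir -p pics; python3 - <<'E'
from bench import ctrl
import cv2,numpy as np
np.set_printoptions(precision=4,suppress=True)
for n in("scene","top"):
    cv2.imwrite(f"pics/{n}0.png",ctrl.read_camera(n)); print(n,ctrl.camera_params(n))
print(ctrl.camera_params("wrist"),ctrl.current_eef_rot(),ctrl.current_t())
E
```

```text
scene {'fx': 485.6263928938133, 'fy': 485.6263928938133, 'cx': 317.52547411084174, 'cy': 235.150619763733, 'pose': array([[ 0.7606, -0.4587,  0.4594,  1.0066],
       [ 0.649 ,  0.5191, -0.5562, -0.5366],
       [ 0.0167,  0.7212,  0.6925,  0.8326],
       [ 0.    ,  0.    ,  0.    ,  1.    ]])}
top {'fx': 518.6499811967755, 'fy': 518.6499811967755, 'cx': 331.8472480280977, 'cy': 242.77943046794337, 'pose': array([[ 0.0246,  0.9875, -0.156 ,  0.2897],
       [-0.9997,  0.0234, -0.0094,  0.0556],
       [-0.0056,  0.1561,  0.9877,  1.3302],
       [ 0.    ,  0.    ,  0.    ,  1.    ]])}
{'fx': 334.3110480662707, 'fy': 334.3110480662707, 'cx': 318.15610944384605, 'cy': 241.87014273535968, 'T_tool_cam': array([[ 0.0008,  0.9653,  0.2613,  0.0734],
       [ 1.    , -0.0005, -0.0013,  0.0007],
       [-0.0012,  0.2613, -0.9653, -0.2057],
       [ 0.    ,  0.    ,  0.    ,  1.    ]])} [[-0.9272  0.3745 -0.0005]
 [ 0.3745  0.9272 -0.001 ]
 [ 0.0001 -0.0011 -1.    ]] 0.1
```

View pics/top0.png

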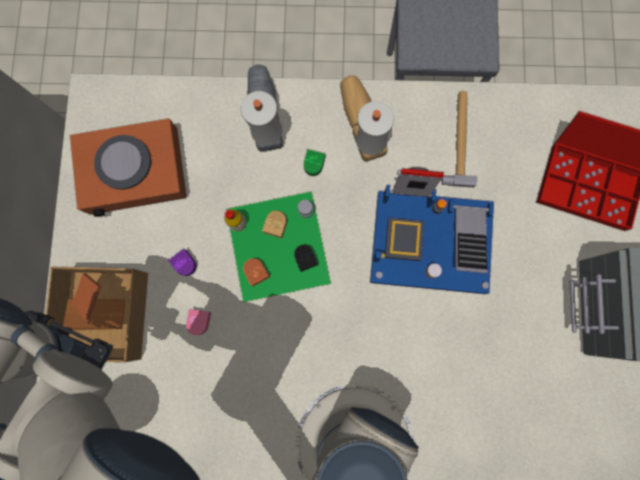

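View pics/scene0.png

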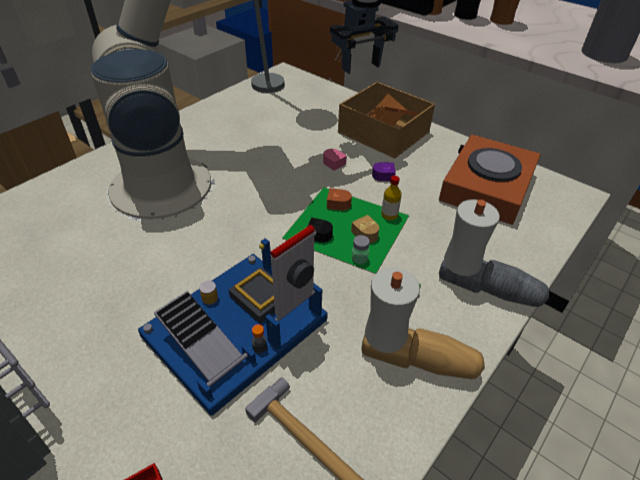

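The top view shows the wooden heel at about (275,222), glue (234,218), jar (305,208), nest (405,239), pedal tread (472,250) and the cover standing open at (420,180). The scene view agrees. Next I take closer wrist views over the heel and the nest.

```bash
cat > h.py <<'E'
from bench import ctrl
import cv2,numpy as np
np.set_printoptions(precision=4,suppress=True)
def shot(n,f=None):
    p=ctrl.camera_params(n)
    if n=="wrist":
        T=np.eye(4);T[:3,:3]=ctrl.current_eef_rot();T[:3,3]=ctrl.current_tool_pos();p["pose"]=T@p["T_tool_cam"]
    im=ctrl.read_camera(n)
    if f:cv2.imwrite("pics/"+f,im)
    return im,p
def ray(p,uv,z):
    uv=np.atleast_2d(np.asarray(uv,float)); M=np.array(p["pose"])
    d=np.c_[(uv[:,0]-p["cx"])/p["fx"],-(uv[:,1]-p["cy"])/p["fy"],-np.ones(len(uv))]@M[:3,:3].T
    o=M[:3,3]; return (o+d*((z-o[2])/d[:,2])[:,None])[:,:2]
def down(yaw): # tool x at heading yaw (deg), z down
    c,s=np.cos(np.radians(yaw)),np.sin(np.radians(yaw)); return np.array([[c,s,0],[s,-c,0],[0,0,-1.]])
def blobs(im,lo,hi,amin=30):
    m=cv2.inRange(cv2.cvtColor(im,cv2.COLOR_BGR2HSV),lo,hi)
    cs=cv2.findContours(m,cv2.RETR_EXTERNAL,cv2.CHAIN_APPROX_NONE)[0]
    return sorted([c[:,0,:] for c in cs if cv2.contourArea(c)>amin],key=len,reverse=True)
E
python3 - <<'E'
from h import *
im=cv2.imread("pics/top0.png");p=ctrl.camera_params("top")
for n,uv,z in [("heel",(275,222),.035),("glue",(232,214),.123),("jar",(306,207),.063),("rub",(306,257),.035),("lea",(256,270),.035),("nest",(405,239),.063),("tin",(435,270),.07),("ped",(472,250),.08),("baseL",[(378,192),(493,200),(490,292),(371,283)],.03)]:
    print(n,ray(p,uv,z).tolist())
h=ray(p,(275,222),.035)[0]; n=ray(p,(405,239),.063)[0]
ctrl.goto([h[0]-.0,h[1],.25],down(180)); shot("wrist","w1.png")
ctrl.goto([n[0]-.03,n[1],.25],down(180)); shot("wrist","w2.png")
a,b=cv2.imread("pics/w1.png"),cv2.imread("pics/w2.png")
cv2.imwrite("pics/w12.png",cv2.resize(np.vstack([a,b]),(400,600)) if 0 else np.hstack([a[:,120:520],b[:,120:520]]))
print(ctrl.current_t(),ctrl.current_tool_pos(),ctrl.current_eef_rot())
E
```

```text
heel [[0.544318896589222, 0.2139811799570331]]
glue [[0.5439999953148836, 0.3064143539854932]]
jar [[0.5788446121663609, 0.13457135498632847]]
rub [[0.4564173004336663, 0.1321404590333183]]
lea [[0.4205474633210934, 0.25655999556585607]]
nest [[0.5035448399233593, -0.1130472600275512]]
tin [[0.42750094532140753, -0.1853502776009585]]
ped [[0.47741577137517255, -0.27358851940999546]]
baseL [[0.6302455079737874, -0.047621332298657906], [0.6159575080008786, -0.3428352614943448], [0.38000118663862015, -0.32975418483741065], [0.3952953384724853, -0.03260721543996768]]
3.2333 [ 0.474  -0.1122  0.25  ] [[-1.     -0.0012  0.0002]
 [-0.0012  1.      0.0002]
 [-0.0002  0.0002 -1.    ]]
```

View pics/w12.png

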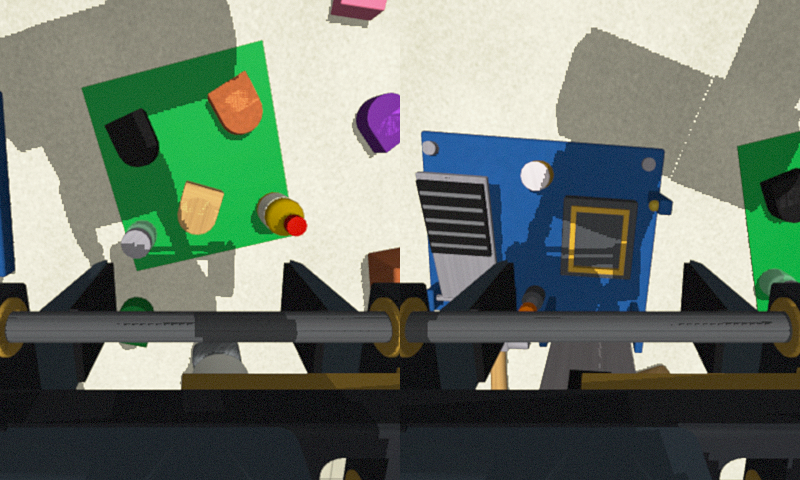

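The wrist view of the mat has the heel at about (321,208) full-frame, with its round end towards the bottom, near world +x. The nest is at about (720,237) in the composite. The tin is at (537,175), the rod is by the left finger, and the cover is standing. Now I measure both by mask.

```bash
cat >> h.py <<'E'
def rect(c,p,z):
    w=ray(p,c,z); (cx,cy),(a,b),t=cv2.minAreaRect((w*1000).astype(np.float32))
    if a<b: a,b,t=b,a,t+90
    t=(t+90)%180-90
    return np.array([cx,cy])/1000,a,b,t,w.mean(0)
E
python3 - <<'E'
from h import *
ctrl.sleep(.3)
im,p=shot("wrist","w3.png"); h=cv2.cvtColor(im,cv2.COLOR_BGR2HSV)
print("nest px",im[237,440+0],h[205:212,458].tolist(),h[272,445:450].tolist())
for c in blobs(im,(15,110,80),(32,255,255),60): print("brass",c.min(0),c.max(0),rect(c,p,.063))
for c in blobs(im,(100,110,40),(125,255,255),2000): print("blue",c.min(0),c.max(0),rect(c,p,.03))
for c in blobs(im,(0,0,200),(179,30,255),150): print("white",c.min(0),c.max(0),rect(c,p,.07)[0]) if len(c)<200 else 0
ctrl.goto([.544-.03,.214,.25],down(180)); ctrl.sleep(.3)
im,p=shot("wrist","w4.png"); h=cv2.cvtColor(im,cv2.COLOR_BGR2HSV)
for c in blobs(im,(10,50,120),(25,160,255),200): print("heel",c.min(0),c.max(0),rect(c,p,.035))
print(ctrl.current_tool_pos(),ctrl.current_t())
E
```

```text
nest px [222 238 241] [[28, 35, 140], [23, 33, 140], [24, 32, 152], [25, 35, 219], [30, 21, 236], [27, 24, 238], [25, 20, 239]] [[26, 18, 242], [25, 20, 241], [27, 20, 240], [27, 19, 238], [25, 19, 237]]
brass [302 366] [500 386] (array([0.6918, 0.0006]), 270.85430908203125, 26.818206787109375, -85.00148677825928, array([ 0.6972, -0.0024]))
brass [288 206] [349 275] (array([ 0.5067, -0.1118]), 83.78620910644531, 69.86566925048828, -4.0399627685546875, array([ 0.5058, -0.1118]))
brass [531 233] [592 282] (array([0.5309, 0.1847]), 66.5474853515625, 57.20713806152344, 74.48243713378906, array([0.5246, 0.1808]))
brass [503 299] [524 356] (array([0.6229, 0.1448]), 86.33084869384766, 25.493345260620117, 10.37399959564209, array([0.6246, 0.1456]))
brass [113 303] [129 356] (array([ 0.6267, -0.3711]), 78.4380111694336, 20.0573673248291, -5.4193878173828125, array([ 0.6296, -0.3727]))
brass [517 368] [567 372] (array([0.6871, 0.193 ]), 67.74906158447266, 6.284271717071533, -89.95388260856271, array([0.6863, 0.1916]))
brass [211 352] [226 389] (array([ 0.6887, -0.2468]), 59.46929931640625, 20.
[... 155 characters left out ...]
7.22589111328125, array([0.5232, 0.255 ]))
brass [370 200] [378 210] (array([ 0.4619, -0.0456]), 12.043924331665039, 9.469243049621582, 2.4105849266052246, array([ 0.4624, -0.0453]))
blue [142 132] [391 311] (array([ 0.5029, -0.1774]), 313.7624206542969, 229.8681182861328, 85.95087432861328, array([ 0.4799, -0.1737]))
white [353 343] [425 372] [ 0.6633 -0.017 ]
white [227 343] [269 388] [ 0.676  -0.2041]
white [241 162] [265 189] [ 0.4267 -0.1861]
white [441 459] [464 479] [0.85   0.0856]
white [617 283] [639 298] [0.5704 0.2752]
heel [300 206] [343 256] (array([0.5433, 0.2154]), 61.75969314575195, 49.89999008178711, -15.790367126464844, array([0.5389, 0.2168]))
[0.5142 0.2135 0.2501] 5.1833
```

Nest: (0.507,-0.112), yaw -4°, 84x70 mm against the expected 82x69. Heel: (0.543,0.215), yaw -15.8°, 61.8x49.9 mm, both as given. Gripping across the heel's width there would run the gripper body into the glue bottle. So I'll lift the heel lengthwise, put it down on clear bench, and regrip it crosswise.

```bash
python3 - <<'E'
from h import *
c=np.array([.5433,.2154])
R=down(-105.8)
print(ctrl.ik([*c,.12],R), ctrl.ik([.39,.045,.12],down(-94.)))
ctrl.goto([*c,.14],R)
ctrl.move_l([*c,.019],vel=.12,contact_N=8)
print(ctrl.current_tool_pos()); ctrl.command_gripper(0.)
print("grip",ctrl.current_grip_width()*91,ctrl.current_grasp_force())
ctrl.move_l([*c,.16],vel=.15)
R2=down(-94.)
ctrl.goto([.39,.045,.12],R2)
ctrl.move_l([.39,.045,.03],vel=.15); print(ctrl.move_l([.39,.045,.012],vel=.03,contact_N=5),ctrl.current_tool_pos())
ctrl.command_gripper(1.0)
p=ctrl.current_tool_pos(); ctrl.move_l([p[0],p[1],.12],vel=.2)
ctrl.goto([.39-.02,.045,.25],down(180)); ctrl.sleep(.2)
im,p=shot("wrist","w5.png")
for c in blobs(im,(10,50,120),(25,160,255),200): print("heel",c.min(0),c.max(0),rect(c,p,.032))
print(ctrl.current_t())
# cover bar from top and scene
for n in("top","scene"):
    im,p=shot(n,n+"1.png")
    for c in blobs(im,(0,180,120),(6,255,255),15)+blobs(im,(174,180,120),(179,255,255),15): print(n,"red",c.min(0),c.max(0),c.mean(0),len(c))
E
```

```text
[  15.7736   28.6865   87.0816   -0.       64.2319 -148.4264] None
[0.5438 0.2155 0.0197]
grip 0.40722757904455675 0.0Traceback (most recent call last):
  File "<stdin>", line 11, in <module>
bench.MotionError: the arm cannot take that pose within its joint ranges
```

The grip closed on nothing, so I look before moving on.

```bash
python3 - <<'E'
from h import *
ctrl.command_gripper(1.0)
ctrl.goto([.5133,.2154,.25],down(180)); ctrl.sleep(.2)
im,p=shot("wrist","w6.png"); cv2.imwrite("pics/w6c.png",im[100:420,150:550])
for c in blobs(im,(10,50,120),(25,160,255),200): print("heel",c.min(0),c.max(0),rect(c,p,.035))
print(ctrl.current_t())
E
```

```text
heel [298 207] [342 256] (array([0.543 , 0.2156]), 61.54386901855469, 49.85377502441406, -15.374191284179688, array([0.5389, 0.2169]))
12.9167
```

View pics/w6c.png

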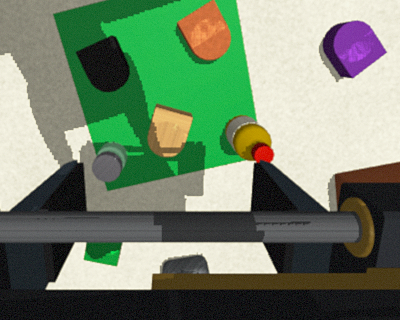

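The heel is unmoved, and the fingers closed above or over its top: the tips rise when open, so I need to go deeper. I'll retry lower with a heading that also works at the set-down spot.

```bash
python3 - <<'E'
from h import *
c=np.array([.543,.2155])
R=down(74.4);R2=down(86.)
print(ctrl.ik([*c,.12],R), ctrl.ik([.39,.045,.12],R2),ctrl.ik([.39,.045,.02],R2))
ctrl.goto([*c,.14],R)
f0=ctrl.current_contact_force()
print(ctrl.move_l([*c,.008],vel=.10,contact_N=8))
print(ctrl.current_tool_pos(),ctrl.current_contact_force()-f0); 
for g in(.8,.72,.64,0.):
    ctrl.command_gripper(g); print(g,ctrl.current_grip_width(),ctrl.current_grasp_force(),ctrl.current_contact_force()-f0)
    if ctrl.current_grasp_force()>10: break
print(ctrl.current_t())
E
```

```text
[15.7911 28.6688 87.1165 -0.     64.2147 31.3911] [ -2.1501  14.8919 112.3506  -0.      52.7575   1.8499] [ -2.1501  26.5836 118.8559  -0.      34.5606   1.8499]
False
[0.5434 0.2156 0.0085] [-0.3834  0.7028 -0.6666]
0.8 0.8021087399220093 0.0 [-0.0837  0.6735 -0.7845]
0.72 0.7212106687024088 0.0 [ 0.085   0.4166 -0.4787]
0.64 0.6376001176152624 0.0 [0.3421 0.4261 0.1303]
0.0 0.002358480156169016 0.0 [-0.1103  0.8109 -0.1188]
18.175
```

```bash
python3 - <<'E'
from h import *
im,p=shot("scene","scene2.png"); cv2.imwrite("pics/scene2c.png",cv2.resize(im[100:300,250:450],None,fx=3,fy=3))
print(ctrl.current_eef_rot())
E
```

```text
[[ 0.2689  0.9632  0.    ]
 [ 0.9632 -0.2689  0.    ]
 [ 0.      0.     -1.    ]]
```

View pics/scene2c.png

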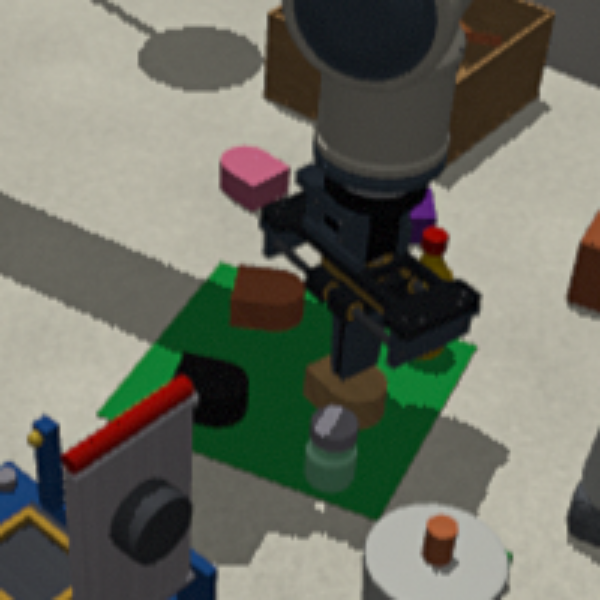

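```bash
python3 - <<'E'
from h import *
p=ctrl.camera_params("scene");M=np.linalg.inv(p["pose"])
def proj(X):
    c=M[:3,:3]@np.array(X)+M[:3,3]; return p["cx"]+p["fx"]*c[0]/-c[2],p["cy"]-p["fy"]*c[1]/-c[2]
for z in(.003,.0085,.035,.045,.055,.065,.08): 
    u=proj([.5434,.2156,z]); print(z,np.round(u,1),"crop",np.round([(u[0]-250)*3,(u[1]-100)*3]))
im=cv2.imread("pics/scene2.png"); print(blobs(im,(8,60,70),(25,200,255),60)[0].shape)
f0=ctrl.current_contact_force()
print(ctrl.move_l([.5434,.2156,-.004],vel=.02,contact_N=4),ctrl.current_tool_pos(),ctrl.current_contact_force()-f0,ctrl.current_t())
E
```

```text
0.003 [366.7 233.3] crop [350. 400.]
0.0085 [366.9 231.7] crop [351. 395.]
0.035 [367.8 223.8] crop [353. 371.]
0.045 [368.2 220.8] crop [355. 362.]
0.055 [368.6 217.7] crop [356. 353.]
0.065 [368.9 214.6] crop [357. 344.]
0.08 [369.5 209.8] crop [358. 329.]
(276, 2)
True [0.5433 0.2156 0.0011] [-2.3409 -1.0484 12.1896] 18.65
```

The contact comes on the heel's top (z 0.035) at a reported TCP z of about 0.003. In the picture the tips are also at heel-top height. So the real fingertips sit about 32 mm above the reported TCP. I correct for that and regrip, with contact guards.

```bash
python3 - <<'E'
from h import *
c=np.array([.543,.2155]);R2=down(86.)
ctrl.move_l([*c,.045],vel=.15); ctrl.command_gripper(1.0)
print(ctrl.move_l([*c,-.019],vel=.06,contact_N=5),ctrl.current_tool_pos(),ctrl.current_contact_force())
ctrl.command_gripper(0.); w=ctrl.current_grip_width()
print("grip",w,w*91,ctrl.current_grasp_force(),ctrl.current_t())
if w<.5: raise SystemExit
z=ctrl.current_tool_pos()[2]
ctrl.move_l([*c,.10],vel=.2); print(ctrl.current_grasp_force())
ctrl.goto([.39,.045,.08],R2)
ctrl.move_l([.39,.045,z+.01],vel=.15); print(ctrl.move_l([.39,.045,z-.008],vel=.03,contact_N=4),ctrl.current_tool_pos())
ctrl.command_gripper(1.0)
p=ctrl.current_tool_pos(); ctrl.move_l([p[0],p[1],.08],vel=.25)
ctrl.goto([.36,.045,.22],down(180)); ctrl.sleep(.1)
im,p=shot("wrist","w7.png")
for c in blobs(im,(10,50,120),(25,160,255),200): print("heel",c.min(0),c.max(0),rect(c,p,.032))
print(ctrl.current_t())
for n in("top","scene"):
    im,p=shot(n,n+"3.png")
    for c in blobs(im,(0,180,120),(6,255,255),15): print(n,"red",c.min(0),c.max(0),c.mean(0),len(c))
E
```

```text
False [ 0.5433  0.2156 -0.0186] [0.1159 0.6142 0.095 ]
grip 0.6723901112078536 61.18750011991468 29.997491240501404 22.2583
29.997178316116333
True [ 0.3903  0.0449 -0.0224]
heel [296 212] [339 264] (array([0.3883, 0.0449]), 66.57597351074219, 50.4160270690918, -3.2793426513671875, array([0.3873, 0.0454]))
27.9833
top red [541 143] [639 227] [599.8604 182.9025] 523
top red [579 112] [639 132] [609.2439 122.0407] 123
top red [402 169] [442 176] [422.     172.5833] 84
top red [226 211] [232 217] [229.0556 213.6667] 18
scene red [125 464] [160 479] [145.5056 472.236 ] 89
scene red [271 226] [313 252] [292.    239.131] 84
scene red [391 176] [398 180] [394.7333 178.    ] 15
```

```bash
python3 - <<'E'
from h import *
A=[];b=[]
for n,uv in(("top",(422,172.6)),("scene",(292,239.1))):
    p=ctrl.camera_params(n);M=np.array(p["pose"])
    d=M[:3,:3]@[(uv[0]-p["cx"])/p["fx"],-(uv[1]-p["cy"])/p["fy"],-1];d/=np.linalg.norm(d)
    P=np.eye(3)-np.outer(d,d);A.append(P);b.append(P@M[:3,3])
X=np.linalg.solve(sum(A),sum(b)); nest=np.array([.5075,-.1118]); e=np.radians(-4.04);ex=np.array([np.cos(e),np.sin(e)])
hinge=nest+.105*ex; s=(X[:2]-hinge)@-ex
print("bar",X,"res",[np.linalg.norm(a@X-q) for a,q in zip(A,b)],"angle",np.arctan2(X[2]-.099,s),"len",np.hypot(X[2]-.099,s))
R=down(176.)
print(ctrl.ik([.39,.045,-.018],R),ctrl.ik([*nest,.037],R))
ctrl.goto([.39,.0449,.05],R)
print(ctrl.move_l([.39,.0449,-.018],vel=.08,contact_N=5),ctrl.current_tool_pos())
ctrl.command_gripper(0.); w=ctrl.current_grip_width(); print("grip",w*91,ctrl.current_grasp_force(),ctrl.current_t())
if w*91<45: raise SystemExit
ctrl.move_l([.39,.0449,.10],vel=.2)
ctrl.goto([*nest,.10],down(175.96)); print(ctrl.current_tool_pos(),ctrl.current_t())
E
```

```text
bar [ 0.6102 -0.1212  0.2727] res [np.float64(0.0008961867041890478), np.float64(0.0008961867041891205)] angle 1.5601226710865042 len 0.17374421707725737
[ -2.1501  31.7529 120.595   -0.      27.6521 -88.1501] [ -19.0092   31.0674  100.6849   -0.       48.2477 -105.0092]
False [ 0.3903  0.0449 -0.0176]
grip 49.40992268311496 30.00114742666483 30.5167
[ 0.5066 -0.1116  0.0988] 32.0583
```

The bar is at angle 1.56 rad and 174 mm from the hinge (172 given), and the grip is 49.4 mm (50 given). Now I lower the heel into the nest.

```bash
python3 - <<'E'
from h import *
t=[.508,-.1123]
ctrl.move_l([*t,.055],vel=.12); ctrl.sleep(.15)
print(ctrl.current_tool_pos(),ctrl.move_l([*t,.034],vel=.03,contact_N=4),ctrl.current_tool_pos())
ctrl.command_gripper(1.0); p=ctrl.current_tool_pos()
ctrl.move_l([p[0],p[1],.09],vel=.2)
ctrl.goto([.474,-.1123,.22],down(176)); ctrl.sleep(.1)
im,p=shot("wrist","w8.png"); cv2.imwrite("pics/w8c.png",cv2.resize(im[150:330,230:470],None,fx=3,fy=3))
for c in blobs(im,(10,50,120),(25,160,255),200): print("heel",c.min(0),c.max(0),rect(c,p,.087))
print(ctrl.current_t())
E
```

```text
[ 0.5085 -0.1123  0.0558] True [ 0.5077 -0.1122  0.0367]
heel [296 230] [344 284] (array([ 0.5087, -0.1112]), 59.91225814819336, 50.30085372924805, -3.9779129028320312, array([ 0.5099, -0.1101]))
heel [214 372] [231 389] (array([ 0.6519, -0.2359]), 23.2793025970459, 19.28594398498535, -4.0298309326171875, array([ 0.6517, -0.236 ]))
35.2583
```

View pics/w8c.png

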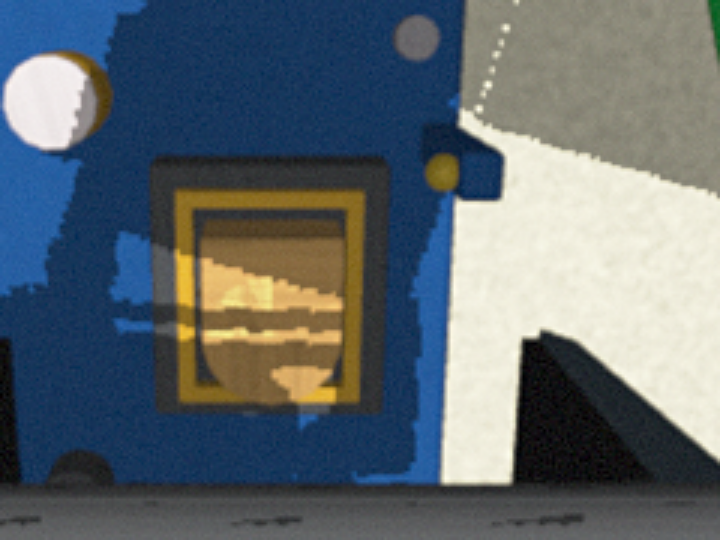

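The heel lies inside the fences at (0.509,-0.111), yaw -4°, round end towards the hinge, released; contact came at the expected height. Next I hook the shut fingers behind the bar and bring the cover down along its arc.

```bash
python3 - <<'E'
from h import *
e=np.radians(-4.04);ex=np.array([np.cos(e),np.sin(e)]);ey=np.array([-ex[1],ex[0]])
hinge=np.array([.5075,-.1123])+.105*ex-.015*ey
R=down(176.);OFF=.032;r=.163;h=.007
def P(th,extra=0.):
    x=-r*np.cos(th)+(h+extra)*np.sin(th)+.016; z=.099+r*np.sin(th)+(h+extra)*np.cos(th)
    return [*(hinge+x*ex),z-OFF]
ctrl.command_gripper(0.)
s=P(1.57,.010)
ctrl.goto([s[0]-.10,s[1],.295],R); ctrl.goto([s[0],s[1],.295],R)
print(ctrl.move_l(s,vel=.12,contact_N=8),ctrl.current_t())
f0=ctrl.current_contact_force()
for d in(75,60,45,30,18,9):
    ctrl.move_l(P(np.radians(d)),vel=.16); print(d,(ctrl.current_contact_force()-f0).round(1))
q=P(0); print(ctrl.move_l([q[0],q[1],q[2]-.008],vel=.04,contact_N=25),ctrl.current_tool_pos(),q,ctrl.current_contact_force()-f0,ctrl.current_t())
im,p=shot("scene","scene4.png"); cv2.imwrite("pics/scene4c.png",cv2.resize(im[200:420,120:360],None,fx=2.5,fy=2.5))
E
```

```text
False 38.3
75 [-0.1  0.   0.1]
60 [ 0.1 -0.7 -0.6]
45 [0.4 0.6 0.2]
30 [-0.6  0.1 -0.9]
18 [-0.2  0.  -0.8]
9 [-1.1 -0.2 -0.5]
True [ 0.4642 -0.1243  0.0706] [np.float64(0.46454757214914055), np.float64(-0.12430370533280109), np.float64(0.07400000000000001)] [-7.2881  1.812  25.8538] 41.4167
```

View pics/scene4c.png

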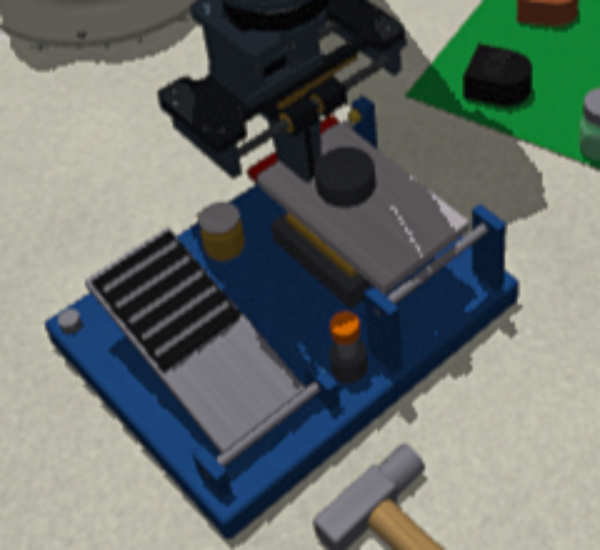

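The view shows the cover level over the nest with the bar down by the post; the pedal is still up, and its tread centre is around (165,300) in the crop. I press once more to confirm it is solid, back off, check the bar height by triangulation, and locate the tread.

```bash
python3 - <<'E'
from h import *
a=ctrl.current_tool_pos(); print(ctrl.move_l([a[0],a[1],a[2]-.004],vel=.03,contact_N=15),ctrl.current_tool_pos()-a,ctrl.current_contact_force())
ctrl.move_l([a[0],a[1],.15],vel=.25)
# pedal: tread centre from earlier wrist shot w3
p=ctrl.camera_params("wrist");T=np.eye(4);T[:3,:3]=down(180.07);T[:3,3]=[.474,-.1122,.25];p["pose"]=T@p["T_tool_cam"]
e=np.radians(-4.04);ex=np.array([np.cos(e),np.sin(e)]);ey=np.array([-ex[1],ex[0]]);n=np.array([.5075,-.1123])
for uv in[(140,178),(210,178),(212,255),(148,248)]:
    w=ray(p,uv,.09)[0]; print(uv,w,"press-rel nest",(w-n)@ex,(w-n)@ey)
ctrl.goto([.40,-.25,.17],down(176))
A=[];b=[]
for c_ in("top","scene"):
    im,p=shot(c_,c_+"5.png")
    cs=[c for c in blobs(im,(0,150,80),(6,255,255),15) if (200<c.mean(0)[0]<300 and 220<c.mean(0)[1]<330 if c_=="scene" else 380<c.mean(0)[0]<450 and 190<c.mean(0)[1]<290)]
    for c in cs: print(c_,c.min(0),c.max(0))
    if not cs: continue
    (uv,_,_)=cv2.minAreaRect(cs[0]);M=np.array(p["pose"])
    d=M[:3,:3]@[(uv[0]-p["cx"])/p["fx"],-(uv[1]-p["cy"])/p["fy"],-1];d/=np.linalg.norm(d)
    P=np.eye(3)-np.outer(d,d);A.append(P);b.append(P@M[:3,3])
    print("bar at z=.1:",ray(p,uv,.1))
if len(A)==2: print("bar",np.linalg.solve(sum(A),sum(b)))
print("expected bar",n-.067*ex,ctrl.current_t())
E
```

```text
False [ 0.0001 -0.0001 -0.001 ] [-23.1801   7.2117  79.7641]
(140, 178) [ 0.429 -0.303] press-rel nest -0.06482082711323217 -0.19579786324170761
(210, 178) [ 0.4289 -0.2277] press-rel nest -0.07027714052779524 -0.12064086818613773
(212, 255) [ 0.5158 -0.2326] press-rel nest 0.016711074569297622 -0.11939120287470824
(148, 248) [ 0.5075 -0.3047] press-rel nest 0.013594382865272097 -0.19193910122478228
top [388 260] [422 265]
bar at z=.1: [[ 0.4402 -0.1082]]
scene [227 257] [238 265]
bar at z=.1: [[ 0.4372 -0.1207]]
bar [ 0.4372 -0.1135  0.0953]
expected bar [ 0.4407 -0.1076] 42.925
```

The press gave only 1 mm at 80 N, so the cover is on its hard stop, and the bar is near 0.098 high: shut. The tread is 75 mm wide, centred about (-0.03,-0.157) from the nest. Now the pedal.

```bash
python3 - <<'E'
from h import *
e=np.radians(-4.04);ex=np.array([np.cos(e),np.sin(e)]);ey=np.array([-ex[1],ex[0]])
t=np.array([.5075,-.1123])-.03*ex-.157*ey; print(t)
R=down(176.)
ctrl.goto([*t,.09],R); f0=ctrl.current_contact_force()
print(ctrl.move_l([*t,.020],vel=.05,contact_N=26),ctrl.current_tool_pos(),(ctrl.current_contact_force()-f0).round(1),ctrl.current_t())
a=ctrl.current_tool_pos()
if a[2]<.04: ctrl.move_l([*t,a[2]-.001],vel=.02,contact_N=20)
print(ctrl.current_tool_pos(),(ctrl.current_contact_force()-f0).round(1))
ctrl.sleep(1.05); print((ctrl.current_contact_force()-f0).round(1))
im,p=shot("scene","scene6.png")
ctrl.move_l([*t,.16],vel=.12); ctrl.sleep(.2)
im2,p=shot("scene","scene7.png")
cv2.imwrite("pics/s67.png",np.hstack([cv2.resize(i[200:420,130:330],None,fx=2,fy=2) for i in(im,im2)]))
print(ctrl.current_contact_force()-f0,ctrl.current_t())
E
```

```text
[ 0.4665 -0.2668]
True [ 0.4653 -0.2666  0.0288] [-5.3  3.4 28.3] 44.5417
[ 0.4654 -0.2665  0.0285] [-12.3   3.6  38.8]
[-11.9   2.4  38.1]
[1.6146 0.5619 0.0212] 47.3917
```

View pics/s67.png

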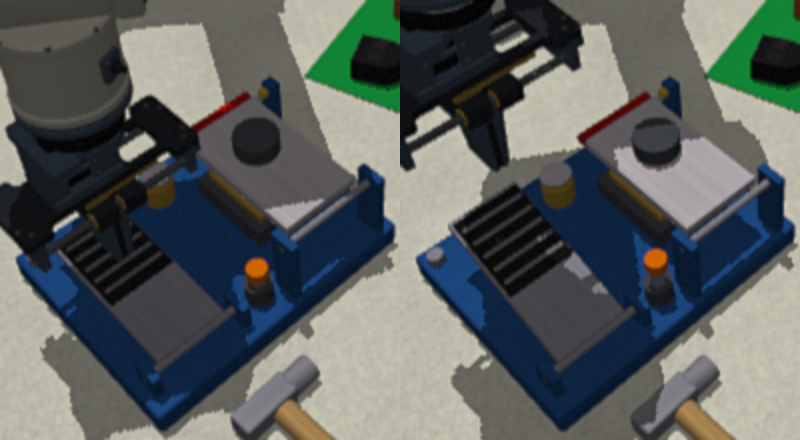

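The left half shows the pedal level at its stop, reached at the predicted height. The right half shows it raised again, with the cover shut and the robot clear.

```bash
python3 -c "
from bench import ctrl
print(ctrl.sign_off(),ctrl.current_t())"
```

```text
the job is handed in; nothing more can be done
the job is handed in; nothing more can be done
```

The job is handed in, verdict not shown: the heel block is in the nest with its round end to the hinge, the cover is shut on its stop, and the pedal was held at its stop for about 1 s and is back up, all by about 47 s of the 64 s allowed.

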